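# Set out the coffee tray to its drawn layout

## Task

Set out the coffee tray: stand the cup and the sugar canister and lay the coffee scoop on the tray, each inside its own white outline, with the cup's handle, the canister's corners and the scoop's bowl lying as drawn. Set the things down gently, keep the cup and the canister upright throughout, and leave the other things on the counter alone.

Things in the scene. Friction and masses are not known exactly. Their poses are not given: they have to be found in the camera images.
- tray: Dark wooden serving tray fixed on the counter, 220 (its x) by 300 (its y) mm. Flat floor 6 mm above the counter, low rim 8 mm wide and 12 mm high above the counter. Origin: centre of the underside. It is turned up to 0.3 rad either way.
- spot_cup: White-line outline painted on the tray floor: a circle of 80 mm diameter with a 28 mm wide tab sticking out 64 mm from the centre along its +x, where the cup's handle goes. Origin: centre of the circle, on the tray floor. It lies in the left or the right of the tray's far half; it and the canister's outline swap places from run to run, 160 mm apart. Same yaw as the tray.
- spot_cup_handle (a point): Point in the tab of the cup's outline, 44 mm from the outline's centre along its +x, on the tray floor: the middle of the handle belongs above it.
- spot_canister: White-line square outline, 72 mm by 72 mm, painted on the tray floor. Origin: its centre, on the tray floor; axes along its sides. Same yaw as the tray.
- spot_scoop: White-line outline of the scoop painted on the tray floor: a 60 mm circle for the bowl, centred 58 mm from the origin along +y, and a 32 mm wide strip for the handle running from there to 88 mm from the origin along -y. Origin: the place of the scoop's origin, on the tray floor. It lies along the tray's near edge (105 mm nearer than the two other outlines). Same yaw as the tray.
- spot_scoop_bowl (a point): Centre of the bowl circle of the scoop's outline, 58 mm from its origin along +y, on the tray floor.
- cup: White ceramic coffee cup, round, 62 mm outer diameter (52 mm at the foot), 80 mm high, walls 4 mm, about 0.2 kg. Loop handle on its +x side reaching 54 mm from the axis, 9 mm thick, between 16 and 66 mm above the foot. Origin: centre of the foot's underside, z up. Take it across its y axis, clear of the handle.
- cup_handle (a point): Point in the cup's handle, 44 mm from the cup's axis along its +x, 40 mm above the foot.
- canister: Closed square sugar canister of amber glass with a paper band, 56 by 56 mm, body 86 mm high, brass disc lid 46 mm in diameter on top up to 100 mm, about 0.42 kg. Origin: centre of the underside, z up, x and y along its sides. All four sides are alike: any side may face any way.
- scoop: Coffee scoop lying flat, 160 mm long along its y: a pale wooden square handle 14 mm wide and 16 mm high, from y = -80 to +40 mm, and a steel bowl 44 mm in diameter and 26 mm high centred at y = +58 mm. About 0.09 kg; balances about y = +6 mm. Origin: on the underside, midway along its length; z up.
- scoop_bowl (a point): Centre of the underside of the scoop's bowl, 58 mm from the scoop's origin along its +y.
- syrup: Bystander: round amber syrup bottle with brass pump, 60 mm diameter, 172 mm high, beyond the work to the left. Origin: centre of the underside.
- glass_jar: Bystander: green glass tumbler, 70 mm diameter, 90 mm high, beyond the work in the middle. Origin: centre of the underside.
Mind the look-alikes: they are no part of the job. Of the things like the scoop, leave any that is orange or purple; of the rest the smaller one is meant.

How it is judged (in metres and radians):
At the end, for the whole second after the job is handed in: All three rest level and still on the tray floor, origins within 14 mm of their outlines' origins; handle and bowl points within 20 mm of the drawn ones; canister sides within 0.24 rad of its square; bystanders upright, within 30 mm of where they stood (horizontal distance between cup and spot_cup below 0.014 m and z of cup in the frame of tray between 0.002 and 0.011 m and angle between each of cup, canister, scoop's own z axis and vertical below 0.12 rad and linear speed of each of cup, canister, scoop below 0.02 m/s and horizontal distance between canister and spot_canister below 0.014 m and z of canister in the frame of tray between 0.002 and 0.011 m and horizontal distance between scoop and spot_scoop below 0.014 m and z of scoop in the frame of tray between 0.002 and 0.011 m and horizontal distance between cup_handle and spot_cup_handle below 0.02 m and horizontal distance between scoop_bowl and spot_scoop_bowl below 0.02 m and (angle between the x axis of canister and the x axis of spot_canister, either way round below 0.24 rad or angle between the y axis of canister and the x axis of spot_canister, either way round below 0.24 rad) and distance of each of syrup, glass_jar from where it was at the start of the episode below 0.03 m and angle between each of syrup, glass_jar's own z axis and vertical below 0.15 rad); the robot touches nothing.
It fails at once if the cup or the canister is tipped by more than 0.8 rad (angle between any of cup, canister's own z axis and vertical above 0.8 rad).
It fails at once if the cup, canister or scoop is dropped or slammed down: faster than 0.55 m/s less than 30 mm above the tray floor ((linear speed of cup above 0.55 m/s and z of cup in the frame of tray below 0.036 m and horizontal distance between cup and tray below 0.15 m) or (linear speed of canister above 0.55 m/s and z of canister in the frame of tray below 0.036 m and horizontal distance between canister and tray below 0.15 m) or (linear speed of scoop above 0.55 m/s and z of scoop in the frame of tray below 0.036 m and horizontal distance between scoop and tray below 0.15 m)).
It fails at once if a bystander is pushed more than 50 mm or knocked over (distance of any of syrup, glass_jar from where it was at the start of the episode above 0.05 m or angle between any of syrup, glass_jar's own z axis and vertical above 0.6 rad).
It also fails if it takes over 72 s, if anything falls off the work surface, if the arm or the gripper's body presses on something with over 40 N, if the wrist force passes 120 N, or if a joint passes its speed limit or range.

## Robot

A 7-joint arm with a two-finger parallel gripper is mounted at the origin on the work surface. World frame = base frame: x ahead of the robot, y to its left, z up, the work surface at z = 0. Lengths are in m, angles in degrees, forces in N, time in s.
With the tool pointing down it reaches from about 0.425 to 0.875 m from the base axis. Payload 8.4 kg.
Tool frame: the origin (TCP) lies at the very end of the fingers, on their centre line; the grasp point (between the pads) lies 19 mm behind it; y points along the fingers, x is the direction in which the jaws open and shut, and the axes are right-handed (so a half turn about y gives the same grasp; the last joint's range is limited). The gripper opens to 87 mm and grips with 3 to 60 N. Pads are 19 mm wide; open, the fingers measure 117 mm over their backs; the gripper's body (75 mm by 190 mm) begins 51 mm behind the grasp point.
Start: joints at [64.446, 19.091, 2.286, 83.961, -0.768, 76.965, -3.352], TCP at [0.221, -0.611, 0.223] pointing down, gripper open.
Joint ranges: [-147.57, 147.57], [-21.85, 119.76], [-74.77, 79.35], [14.55, 137.4], [-85.83, 265.84], [4.83, 119.75], [-152.11, 152.11]. Speed limits (degrees/s): [127.2, 127.2, 159.86, 159.86, 180, 180, 180].

## Interface

Orientations are given as a 3x3 rotation matrix whose columns are the frame's x, y, z axes.
In Python, from cell import monitor, cams, ticket gives the robot as it stands.
- The arm moves only by the tool carry_out, never from a script. Its argument "series" is a list that holds one entry, the list of rows, each a list of 7 numbers: the shift along the world's x, y, z in mm, then the turn, a rotation vector about the world's x, y, z in degrees, then the finger opening in mm, from 0 to 87. A call has 1 to 20 rows; each row shifts and turns the commanded pose from where the row before left it; what a row does not reach is not made up. A row lasts 1/12 s, in which the tool goes at most 41.7 mm and 7.16 degrees, less where a joint would pass 70% of its speed; a pose out of reach is approached as far as the arm can. A call is refused whole if a number of a shift passes 41.7 or a number of a turn 7.16, either way. A call with a gripper value outside its range is refused whole. The fingers move at their own pace and stop on an object; "squeeze" is the grip in N (left out, the last holds). Time passes only in rows, so rows that do not move let the fingers close. It gives the time, the measured TCP pose, the force and the opening at its end, in the units of the state.
- monitor.sense(): the state, without advancing time (a new reading comes with each control period).
- cams.read_camera(name): name is "scene" or "top" or "wrist"; returns (picture, depth): 400x640x3 uint8, blue, green, red; 400x640 float32, m along the optical axis (not along the pixel's ray), 0 where there is no reading.
- cams.get_calibration(name): a dict with "mtx" (3x3 intrinsics, pixels), "pose" (4x4, takes a point from camera to world coordinates). Camera axes: x right, y up, looking along -z (the intrinsics and any distortion apply to the point x, -y, -z); pixel columns grow to the right and rows downward; lengths in m; the calibration is good to about 2 mm. A picture is of the moment at which its call begins: read the wrist's pose just before it. get_calibration takes no time and is no camera call; for the wrist camera it gives the pose at the moment of the call.
- ticket.job_done(): hands the job in, once; it reports no verdict.
The state is a dict: "clock": time; "qpos": joint angles; "qvel": joint speeds; "tau": joint torques, N m; "tcp_pos": TCP position; "ee_rot": TCP orientation; "force": force on the tool from outside, world axes, zero at the start; "torque": the same for the moment, N m; "width": finger opening in m.
Only numpy, scipy, OpenCV 4.12 (cv2) and the standard library are available. Lean on these libraries where they do the work, as an engineer would, in place of code of your own. Each camera call takes 0.05 s, during which the arm holds its last target.

## Working session

There is one attempt and no reset: what is moved stays moved. The work goes in short steps, Python scripts to look and compute and a tool call to move; the robot and the scene stay as the last step left them, time stands still between calls to the robot, and variables do not carry over. Pictures are saved under pics/ and viewed, and the job is handed in when it is done.

Besides the shell and the picture viewer there is one more tool, called after "Request:" as a command line: name --argument value ..., lists and objects as JSON in quotes. carry_out: Moves the arm, as the interface text tells. Its arguments: {"type":"object","properties":{"series":{"type":"array"},"squeeze":{"type":"number"}},"required":["series"]}

```bash
ls; mkdir -p pics; python3 - <<'E'
from cell import monitor, cams, ticket
import cv2
s=monitor.sense(); print({k:s[k] for k in('clock','tcp_pos','ee_rot','width','force')})
for n in('scene','top','wrist'):
    c=cams.get_calibration(n); print(n,c)
    p,d=cams.read_camera(n); cv2.imwrite(f'pics/{n}0.png',p)
    import numpy as np; np.save(f'pics/{n}0.npy',d); print(d.min(),d.max())
E
```

```text
pics
{'clock': 0.0, 'tcp_pos': array([ 0.2207591 , -0.61085614,  0.22163918]), 'ee_rot': array([[ 3.39918033e-01, -6.78234924e-04,  9.40454821e-01],
       [-9.40453613e-01,  1.51255540e-03,  3.39918688e-01],
       [-1.65303474e-03, -9.99998626e-01, -1.23703628e-04]]), 'width': 0.0870887457222612, 'force': array([-0.28129747,  0.15678897, -0.8284671 ])}
scene {'mtx': array([[426.34486055,   0.        , 329.69804182],
       [  0.        , 426.34486055, 195.9138737 ],
       [  0.        ,   0.        ,   1.        ]]), 'pose': array([[ 0.55808045, -0.59302999,  0.58039783,  1.31699716],
       [ 0.82973122,  0.40691943, -0.38205062, -0.37540368],
       [-0.00960768,  0.69478918,  0.71914928,  1.03885935],
       [ 0.        ,  0.        ,  0.        ,  1.        ]])}
0.0 3.7270327
top {'mtx': array([[449.04900258,   0.        , 315.56931248],
       [  0.        , 449.04900258, 211.23219617],
       [  0.        ,   0.        ,   1.        ]]), 'pose': array([[-1.67845870e-02,  9.93296991e-01, -1.14365052e-01,
         3.56006549e-01],
       [-9.99858756e-01, -1.67732490e-02,  1.06150070e-03,
         1.54036331e-01],
       [-8.63888027e-04,  1.14366715e-01,  9.93438226e-01,
         1.58826103e+00],
       [ 0.00000000e+00,  0.00000000e+00,  0.00000000e+00,
         1.00000000e+00]])}
0.0 2.515113
wrist {'mtx': array([[276.12388438,   0.        , 317.74336135],
       [  0.        , 276.12388438, 202.71599181],
       [  0.        ,   0.        ,   1.        ]]), 'pose': array([[ 0.33810632,  0.90621613,  0.25388272,  0.29005853],
       [-0.94110737,  0.32586099,  0.09017498, -0.58661323],
       [-0.00101245, -0.26941963,  0.96302235,  0.38463252],
       [ 0.        ,  0.        ,  0.        ,  1.        ]])}
0.0 0.7216234
```

View pics/top0.png

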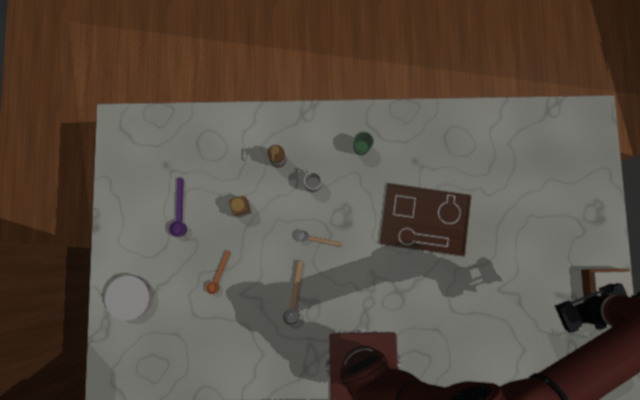

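View pics/scene0.png

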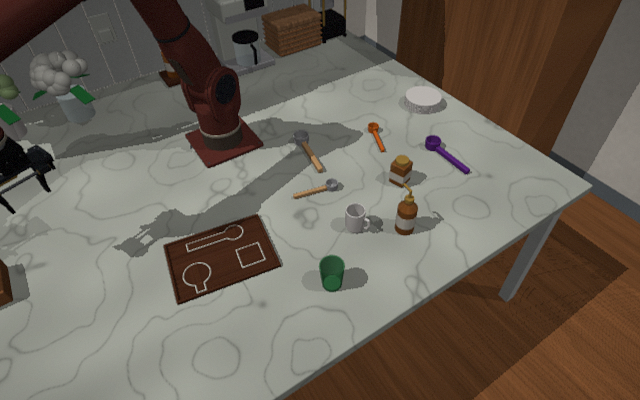

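View pics/wrist0.png

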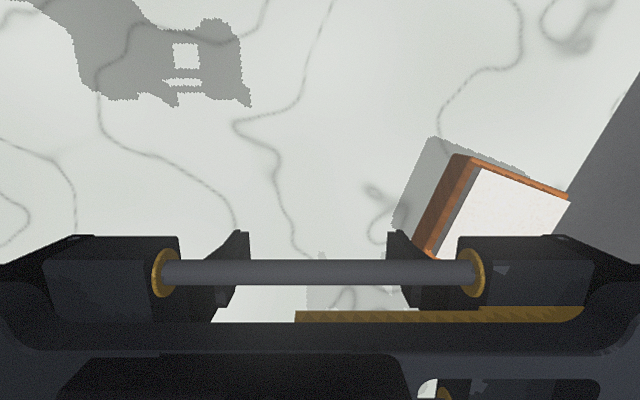

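```bash
cat > h.py <<'E'
import numpy as np, cv2
from cell import monitor, cams, ticket
def ray(c,u,v):
    K=c['mtx'];P=c['pose']
    d=np.array([(u-K[0,2])/K[0,0],-(v-K[1,2])/K[1,1],-1.0])
    return P[:3,3],P[:3,:3]@d
def onz(c,u,v,z):
    o,d=ray(c,u,v); return o+d*(z-o[2])/d[2]
def tri(c1,p1,c2,p2):
    o1,d1=ray(c1,*p1);o2,d2=ray(c2,*p2)
    d1=d1/np.linalg.norm(d1);d2=d2/np.linalg.norm(d2)
    A=np.stack([d1,-d2],1);t=np.linalg.lstsq(A,o2-o1,rcond=None)[0]
    a=o1+t[0]*d1;b=o2+t[1]*d2
    return (a+b)/2,np.linalg.norm(a-b)
def proj(c,X):
    P=np.linalg.inv(c['pose']);q=P[:3,:3]@np.asarray(X)+P[:3,3]
    K=c['mtx'];return K[0,2]+K[0,0]*q[0]/-q[2],K[1,2]-K[1,1]*q[1]/-q[2]
E
python3 - <<'E'
import cv2,numpy as np
from h import *
p=cv2.imread('pics/top0.png')
a=cv2.resize(p[130:330,160:480],None,fx=2.5,fy=2.5,interpolation=cv2.INTER_CUBIC);cv2.imwrite('pics/topcrop.png',a)
s=cv2.imread('pics/scene0.png')
a=cv2.resize(s[110:300,150:470],None,fx=2.5,fy=2.5,interpolation=cv2.INTER_CUBIC);cv2.imwrite('pics/scenecrop.png',a)
c=cams.get_calibration('top')
for n,u,v,z in [('scS bowl',300,236,.02),('scS end',341,244,.01),('scB bowl',291,317,.02),('scB end',299,262,.01),('cup',313,182,.08),('can',238,204,.1),('syr',276,155,.1),('jar',362,143,.09),('tray',425,219,.01),('cupspot',449,210,.006),('canspot',404,206,.006)]:
    print(n,onz(c,u,v,z).round(3))
E
```

```text
scS bowl [0.45  0.208 0.02 ]
scS end [0.42  0.065 0.01 ]
scB bowl [0.174 0.243 0.02 ]
scB end [0.36  0.213 0.01 ]
cup [0.63  0.159 0.08 ]
can [0.556 0.411 0.1  ]
syr [0.721 0.283 0.1  ]
jar [ 0.761 -0.01   0.09 ]
tray [ 0.504 -0.233  0.01 ]
cupspot [ 0.535 -0.321  0.006]
canspot [ 0.552 -0.162  0.006]
```

View pics/topcrop.png

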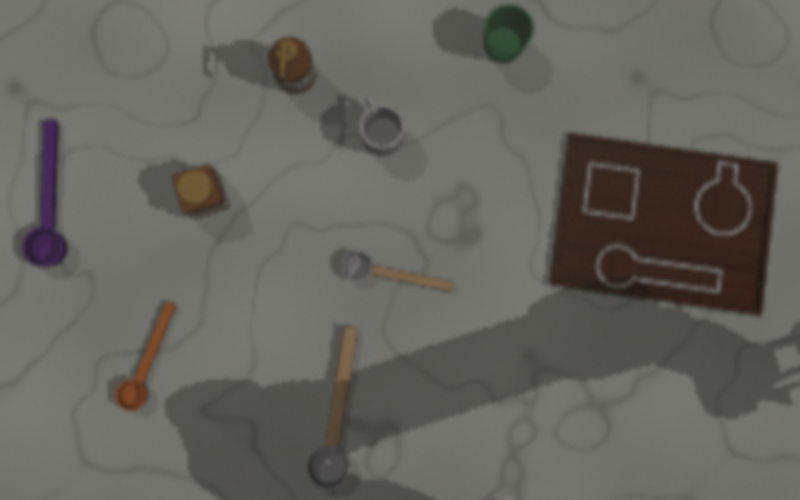

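View pics/scenecrop.png

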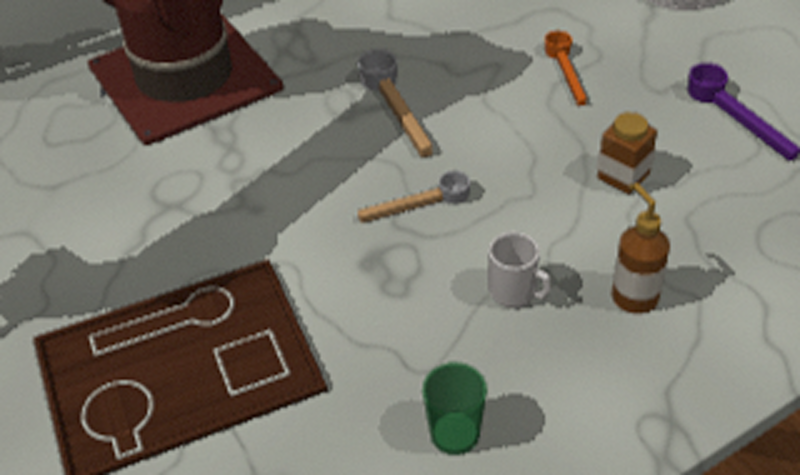

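Request:
carry_out --series '[[[18, 34, 8, 0, 0, 0, 87], [18, 34, 8, 0, 0, 0, 87], [18, 34, 8, 0, 0, 0, 87], [18, 34, 8, 0, 0, 0, 87], [18, 34, 8, 0, 0, 0, 87], [18, 34, 8, 0, 0, 0, 87], [18, 34, 8, 0, 0, 0, 87], [18, 34, 8, 0, 0, 0, 87], [18, 34, 8, 0, 0, 0, 87], [18, 34, 8, 0, 0, 0, 87], [0, 0, 0, 0, 0, 0, 87], [0, 0, 0, 0, 0, 0, 87], [0, 0, 0, 0, 0, 0, 87]]]' --squeeze 15

```text
clock: 1.23
tcp_pos: [0.4005, -0.2718, 0.3023]
ee_rot: [[0.34, -0.0, 0.941], [-0.941, -0.0, 0.34], [0.0, -1.0, -0.001]]
force: [-0.3, -1.0, 0.3]
width: 0.0868
```

```bash
cat >> h.py <<'E'
import pickle
def snap(tag,name='wrist'):
    s=monitor.sense(); c=cams.get_calibration(name)
    p,d=cams.read_camera(name)
    cv2.imwrite(f'pics/{tag}.png',p); pickle.dump((c,p,d,s),open(f'pics/{tag}.pkl','wb'))
    R=s['ee_rot']; print(tag,'t',round(s['clock'],2),'tcp',s['tcp_pos'].round(4),'jawyaw',np.degrees(np.arctan2(R[1,0],R[0,0])).round(2),'y',R[:,1].round(3),'w',round(s['width'],4),'F',s['force'].round(1))
    return c,p,d,s
def load(tag): return pickle.load(open(f'pics/{tag}.pkl','rb'))
E
python3 -c "
from h import *
snap('w1')"
```

```text
w1 t 1.23 tcp [ 0.4005 -0.2718  0.3023] jawyaw -70.14 y [-0. -0. -1.] w 0.0868 F [-0.3 -1.   0.3]
```

View pics/w1.png

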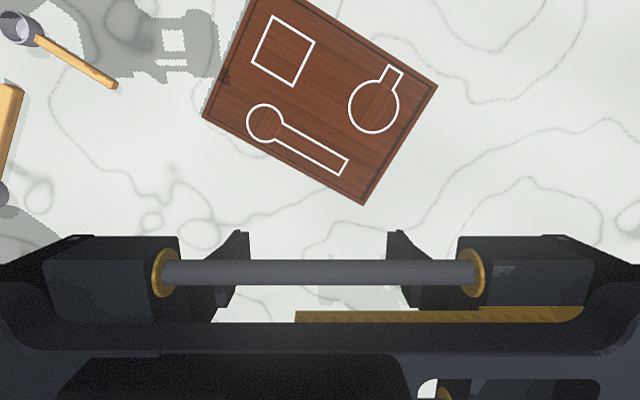

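```bash
cat >> h.py <<'E'
def outlines(tag,z=0.006,dbg=True):
    c,p,d,s=load(tag)
    hsv=cv2.cvtColor(p,cv2.COLOR_BGR2HSV)
    # tray: reddish brown dark
    tr=((hsv[...,0]<15)&(hsv[...,1]>80)&(hsv[...,2]<170)).astype(np.uint8)
    tr=cv2.morphologyEx(tr,cv2.MORPH_CLOSE,np.ones((7,7)))
    cs,_=cv2.findContours(tr,cv2.RETR_EXTERNAL,cv2.CHAIN_APPROX_NONE)
    k=max(cs,key=cv2.contourArea); m=np.zeros_like(tr);cv2.drawContours(m,[cv2.convexHull(k)],-1,1,-1); m=cv2.erode(m,np.ones((7,7)))
    w=((hsv[...,1]<110)&(hsv[...,2]>110)&(m>0)).astype(np.uint8)
    cs,hi=cv2.findContours(w,cv2.RETR_CCOMP,cv2.CHAIN_APPROX_NONE)
    out=[]
    for i,k in enumerate(cs):
        if hi[0][i][3]<0 or cv2.contourArea(k)<150: continue
        W=np.array([onz(c,u,v,z)[:2] for u,v in k[:,0]])
        out.append((k,W))
    return c,p,d,s,k,out
E
python3 - <<'E'
from h import *
c,p,d,s,k,out=outlines('w1')
for k,W in out:
    M=cv2.moments(W.astype(np.float32)*1); r=cv2.minAreaRect((W*1000).astype(np.float32))
    (x,y),rad=cv2.minEnclosingCircle((W*1000).astype(np.float32))
    print(k[:,0].mean(0),cv2.contourArea(k),'rect mm',np.round(r[0],1),np.round(r[1],1),round(r[2],2))
# depth check
for u,v in [(283,50),(374,105),(330,80),(250,200)]:
    o,dd=ray(c,u,v); X=o+dd*d[v,u]; print(u,v,d[v,u],X.round(4))
E
```

```text
[293.84684685 139.55405405] 1951.0 rect mm [ 437.1 -224.4] [169.9  53. ] 83.11
[377.04819277 100.1686747 ] 1977.0 rect mm [ 534.4 -326.8] [72.4 94.7] 53.53
[282.32911392  51.08227848] 2070.0 rect mm [ 551.5 -161.8] [65.9 65.8] 80.51
283 50 0.41122094 [ 0.554  -0.1622  0.0078]
374 105 0.4313854 [ 0.5283 -0.3198  0.0086]
330 80 0.42136475 [ 0.5389 -0.2425  0.0089]
250 200 0.4809297 [ 0.3121 -0.1787  0.0007]
```

```bash
cat >> h.py <<'E'
def incirc(W,res=0.5):
    q=W*1000; o=q.min(0)-5; g=((q-o)/res)
    sz=np.ceil(g.max(0)).astype(int)+10
    m=np.zeros((sz[1],sz[0]),np.uint8); cv2.drawContours(m,[g.astype(np.int32)],-1,1,-1)
    D=cv2.distanceTransform(m,cv2.DIST_L2,5); 
    c0=np.array(np.unravel_index(D.argmax(),D.shape))[::-1]*res+o; r=D.max()*res
    for _ in range(10): # circle refine on points near that circle
        dd=np.linalg.norm(q-c0,axis=1); P=q[np.abs(dd-r)<3]
        A=np.c_[2*P,np.ones(len(P))]; x=np.linalg.lstsq(A,(P**2).sum(1),rcond=None)[0]; c0=x[:2]; r=np.sqrt(x[2]+c0@c0)
    return c0,r
E
python3 - <<'E'
from h import *
for z in (0.006,0.008):
    c,p,d,s,k,out=outlines('w1',z)
    C={}
    for k,W in out:
        if len(k)>200: n='scoop'
        n={0:'scoop',1:'cup',2:'can'}[len(C)]
        C[n]=W
    cc,r=incirc(C['cup']); q=C['cup']*1000; far=q[np.linalg.norm(q-cc,axis=1)>50].mean(0)-cc
    print(z,'cup',cc.round(1),r.round(1),'tab yaw',np.degrees(np.arctan2(far[1],far[0])).round(1))
    b,rb=incirc(C['scoop']); r_=cv2.minAreaRect((C['scoop']*1000).astype(np.float32)); o=np.array(r_[0]); dd=b-o
    print('bowl',b.round(1),rb.round(1),'orig',o,'dist',np.linalg.norm(dd).round(1),'yaw',np.degrees(np.arctan2(dd[1],dd[0])).round(2)-90)
    k=np.array(cv2.minAreaRect((C['can']*1000).astype(np.float32))[0]); M=cv2.moments((C['can']*1e4).astype(np.float32)); k2=np.array([M['m10'],M['m01']])/M['m00']/10
    e=k2-cc; print('can',k.round(1),k2.round(1),'d',np.linalg.norm(e).round(1),'yaw',np.degrees(np.arctan2(e[1],e[0])).round(2)-90)
E
```

```text
0.006 cup [ 525.6 -320.3] 36.2 tab yaw -9.6
bowl [ 444.1 -166.9] 26.3 orig [ 437.05279541 -224.36486816] dist 57.9 yaw -6.989999999999995
can [ 551.5 -161.8] [ 551.6 -161.9] d 160.6 yaw -9.329999999999998
0.008 cup [ 525.3 -320. ] 36.1 tab yaw -9.6
bowl [ 444.2 -167.2] 26.2 orig [ 437.19549561 -224.46438599] dist 57.7 yaw -6.989999999999995
can [ 551.2 -162.2] [ 551.3 -162.3] d 159.9 yaw -9.329999999999998
```

Request:
carry_out --series '[[[10, 38, 0, 0, 0, 0, 87], [10, 38, 0, 0, 0, 0, 87], [10, 38, 0, 0, 0, 0, 87], [10, 38, 0, 0, 0, 0, 87], [0, 0, 0, 0, 0, 0, 87], [0, 0, 0, 0, 0, 0, 87]]]'

```text
clock: 1.78
tcp_pos: [0.441, -0.1187, 0.3023]
ee_rot: [[0.342, -0.0, 0.94], [-0.94, -0.0, 0.342], [-0.0, -1.0, -0.0]]
force: [-0.3, -0.8, -0.4]
width: 0.087
```

```bash
python3 -c "
from h import *
snap('w2')"
```

```text
w2 t 1.78 tcp [ 0.441  -0.1187  0.3023] jawyaw -70.02 y [-0. -0. -1.] w 0.087 F [-0.3 -0.8 -0.4]
```

Request:
carry_out --series '[[[0, 38, 0, 0, 0, 0, 87], [0, 38, 0, 0, 0, 0, 87], [0, 38, 0, 0, 0, 0, 87], [0, 38, 0, 0, 0, 0, 87], [0, 38, 0, 0, 0, 0, 87], [0, 0, 0, 0, 0, 0, 87], [0, 0, 0, 0, 0, 0, 87]]]'

```text
clock: 2.42
tcp_pos: [0.4411, 0.0703, 0.3025]
ee_rot: [[0.34, -0.0, 0.94], [-0.94, -0.0, 0.34], [0.0, -1.0, -0.0]]
force: [-0.2, -1.3, 0.4]
width: 0.0871
```

```bash
python3 -c "
from h import *
snap('w3')"
```

```text
w3 t 2.42 tcp [0.4411 0.0703 0.3025] jawyaw -70.1 y [-0. -0. -1.] w 0.0871 F [-0.2 -1.3  0.4]
```

View pics/w2.png

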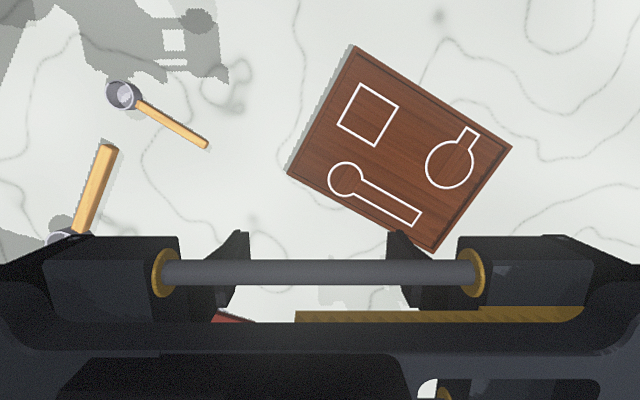

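View pics/w3.png

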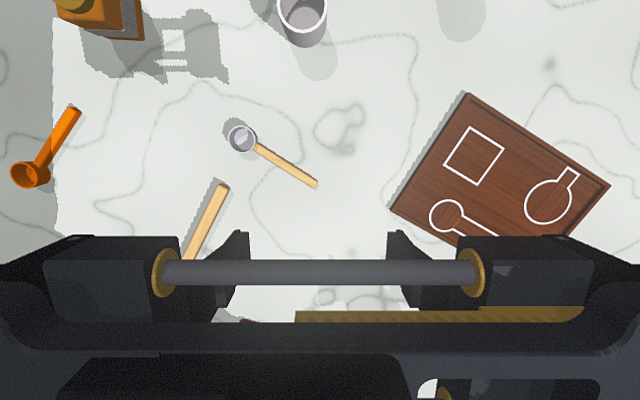

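```bash
python3 - <<'E'
from h import *
# tray spot triangulation
def cents(tag):
    c,p,d,s,k,out=outlines(tag)
    return c,[(np.array([cv2.moments(k)['m10'],cv2.moments(k)['m01']])/cv2.moments(k)['m00']) for k,W in out],[cv2.contourArea(k) for k,W in out]
r={t:cents(t) for t in('w1','w2','w3')}
for t in r: print(t,[x.round(1).tolist() for x in r[t][1]],r[t][2])
def handle(tag,box):
    c,p,d,s=load(tag); hsv=cv2.cvtColor(p,cv2.COLOR_BGR2HSV); x0,y0,x1,y1=box
    m=((hsv[...,0]>8)&(hsv[...,0]<28)&(hsv[...,1]>60)).astype(np.uint8); b=np.zeros_like(m);b[y0:y1,x0:x1]=1;m&=b
    m=cv2.morphologyEx(m,cv2.MORPH_OPEN,np.ones((3,3)))
    cs,_=cv2.findContours(m,cv2.RETR_EXTERNAL,cv2.CHAIN_APPROX_NONE);k=max(cs,key=cv2.contourArea)
    v=p[...,2][m>0]; return c,k,cv2.minAreaRect(k),p
H={}
for t,box in (('w2',(100,70,230,170)),('w3',(210,110,330,200))):
    c,k,rr,p=handle(t,box); print(t,rr,cv2.boundingRect(k)); H[t]=(c,k)
    x,y,w,h=cv2.boundingRect(k); a=cv2.resize(p[y-40:y+h+15,x-50:x+w+15],None,fx=5,fy=5,interpolation=cv2.INTER_CUBIC);print(a.shape,x-50,y-40);cv2.imwrite(f'pics/{t}sc.png',a)
for a,b in (('w1','w2'),('w2','w3'),('w1','w3')):
    for i in range(3):
        try: X,e=tri(r[a][0],r[a][1][i],r[b][0],r[b][1][i]); print(a,b,i,X.round(4),round(e,4))
        except Exception as ex: print(ex)
E
```

```text
w1 [[289.6, 137.2], [375.2, 103.2], [282.4, 51.2]] [1951.0, 1977.0, 2070.0]
w2 [[368.0, 192.0], [451.2, 161.6], [367.1, 114.9]] [1656.5, 1672.5, 1717.0]
w3 [[549.8, 199.2], [473.2, 156.1]] [1497.5, 1530.0]
w2 ((171.33641052246094, 123.76719665527344), (83.38796997070312, 10.00794792175293), 31.47684097290039) (135, 100, 73, 49)
(520, 690, 3) 85 60
w3 ((285.12060546875, 165.1676483154297), (72.93836975097656, 8.896793365478516), 32.47119140625) (254, 143, 64, 45)
(500, 645, 3) 204 103
w1 w2 0 [ 0.4372 -0.2111  0.01  ] 0.0002
w1 w2 1 [ 0.5311 -0.3205  0.0091] 0.0004
w1 w2 2 [ 0.5518 -0.1621  0.0087] 0.0003
w2 w3 0 [ 0.4961 -0.1496  0.2115] 0.0554
w2 w3 1 [ 0.6345 -0.9708 -1.3699] 0.1029
list index out of range
w1 w3 0 [ 0.4857 -0.2162  0.1306] 0.0799
w1 w3 1 [ 0.5859 -0.3846 -0.3886] 0.0019
list index out of range
```

View pics/w2sc.png

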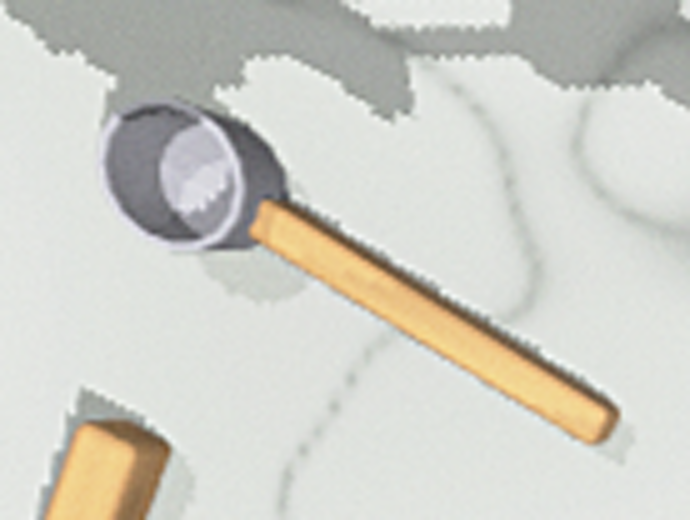

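View pics/w3sc.png

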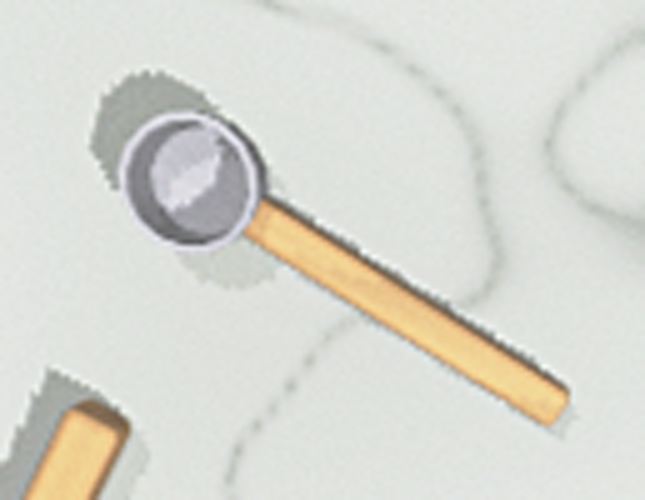

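```bash
python3 - <<'E'
from h import *
c2=load('w2')[0];c3=load('w3')[0]
b2=np.array([171,175])/5+[85,60]; b3=np.array([192,180])/5+[204,103]
e2=np.array([597,420])/5+[85,60]; e3=np.array([557,404])/5+[204,103]
s2=np.array([262,222])/5+[85,60]; s3=np.array([258,220])/5+[204,103]
B,e=tri(c2,b2,c3,b3);print('bowl',B,e, onz(c3,*b3,.026),onz(c2,*b2,.026))
E_,e=tri(c2,e2,c3,e3);print('end',E_,e,onz(c3,*e3,.016),onz(c2,*e2,.016))
S_,e=tri(c2,s2,c3,s3);print('start',S_,e,onz(c3,*s3,.016))
b=(onz(c3,*b3,.026)+onz(c2,*b2,.026))/2;f=(onz(c3,*e3,.016)+onz(c2,*e2,.016))/2
d=(b-f)[:2];print(np.linalg.norm(d),'y-axis yaw',np.degrees(np.arctan2(d[1],d[0])));print('origin',b[:2]-d/np.linalg.norm(d)*.058)
u=d/np.linalg.norm(d); print('balance',b[:2]-u*.052)
E
```

```text
bowl [0.45143267 0.19757911 0.02751204] 0.0009810158752807728 [0.45172587 0.19792071 0.026     ] [0.45073299 0.19862725 0.026     ]
end [0.42130492 0.06674867 0.0141009 ] 0.0005408022077342344 [0.42140505 0.06686497 0.016     ] [0.42195354 0.06605226 0.016     ]
start [0.4453242  0.17711682 0.01558844] 0.00020694635612200093 [0.44548812 0.17703899 0.016     ]
0.13508700783763244 y-axis yaw 77.36444249542453
origin [0.43854199 0.14167867]
balance [0.43985449 0.14753336]
```

Request:
carry_out --series '[[[0, 8.5, -22, 0, 0, 6.4, 60], [0, 8.5, -22, 0, 0, 6.4, 50], [0, 8.5, -22, 0, 0, 6.4, 45], [0, 8.5, -22, 0, 0, 6.4, 45], [0, 8.5, -22, 0, 0, 6.4, 45], [0, 8.5, -22, 0, 0, 6.4, 45], [0, 8.5, -22, 0, 0, 6.4, 45], [0, 8.5, -22, 0, 0, 6.4, 45], [-1, 9, -22, 0, 0, 6.4, 45], [0, 0, 0, 0, 0, 0, 45], [0, 0, 0, 0, 0, 0, 45]]]'

```text
clock: 3.38
tcp_pos: [0.4397, 0.1456, 0.1038]
ee_rot: [[0.975, -0.003, 0.223], [-0.223, -0.0, 0.975], [-0.003, -1.0, -0.001]]
force: [-0.7, -0.9, 0.1]
width: 0.045
```

```bash
python3 -c "
from h import *
snap('w4')"
```

```text
w4 t 3.38 tcp [0.4397 0.1456 0.1038] jawyaw -12.86 y [-0.003 -0.    -1.   ] w 0.045 F [-0.7 -0.9  0.1]
```

View pics/w4.png

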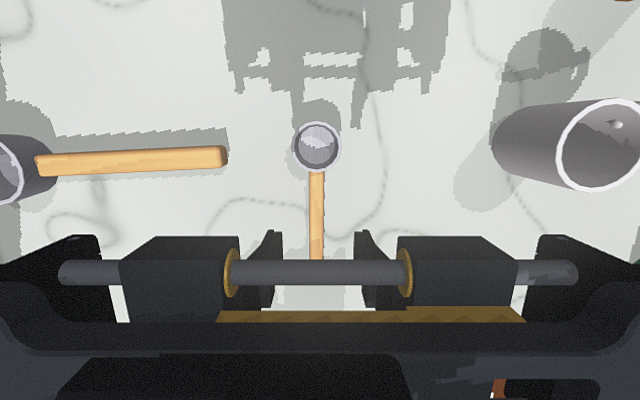

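Request:
carry_out --series '[[[0, 2, -28, 0, 0, 0, 45], [0, 0, -30, 0, 0, 0, 45], [0, 0, -25, 0, 0, 0, 45], [0, 0, -14, 0, 0, 0, 45], [0, 0, -4, 0, 0, 0, 45], [0, 0, 0, 0, 0, 0, 45], [0, 0, 0, 0, 0, 0, 5], [0, 0, 0, 0, 0, 0, 5], [0, 0, 0, 0, 0, 0, 5], [0, 0, 0, 0, 0, 0, 5], [0, 0, 0, 0, 0, 0, 5], [0, 0, 0, 0, 0, 0, 5]]]' --squeeze 20

```text
clock: 4.43
tcp_pos: [0.44, 0.1497, 0.0039]
ee_rot: [[0.976, 0.0, 0.217], [-0.217, -0.0, 0.976], [0.0, -1.0, -0.0]]
force: [-0.4, -1.1, 3.6]
width: 0.0138
```

Request:
carry_out --series '[[[0, 0, 10, 0, 0, 0, 5], [0, 0, 25, 0, 0, 0, 5], [0, 0, 35, 0, 0, 0, 5], [0, -12, 35, 0, 0, 0, 5], [0, -25, 5, 0, 0, 0.4, 5], [0, -36, 0, 0, 0, 0.4, 5], [0, -36, 0, 0, 0, 0.4, 5], [0, -36, 0, 0, 0, 0.4, 5], [0, -36, 0, 0, 0, 0.4, 5], [0, -36, 0, 0, 0, 0.4, 5], [0, -36, 0, 0, 0, 0.4, 5], [0, -36, 0, 0, 0, 0.3, 5], [-4, -36, 0, 0, 0, 0, 5], [0, -28, 0, 0, 0, 0, 5], [0, -13, 0, 0, 0, 0, 5], [0, 0, 0, 0, 0, 0, 5], [0, 0, 0, 0, 0, 0, 5]]]'

```text
clock: 5.85
tcp_pos: [0.436, -0.2158, 0.1138]
ee_rot: [[0.986, 0.0, 0.165], [-0.165, 0.001, 0.986], [-0.0, -1.0, 0.001]]
force: [0.7, 0.4, -1.9]
width: 0.0134
```

```bash
python3 -c "
from h import *
snap('w5')"
```

```text
w5 t 5.85 tcp [ 0.436  -0.2158  0.1138] jawyaw -9.47 y [ 0.     0.001 -1.   ] w 0.0134 F [ 0.7  0.4 -1.9]
```

View pics/w5.png

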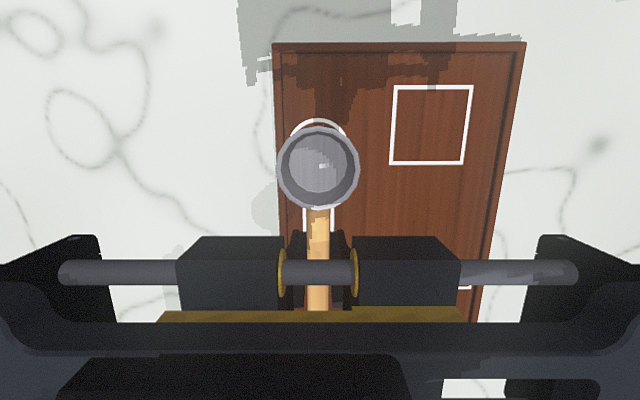

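```bash
python3 - <<'E'
from h import *
c,p,d,s=load('w5')
a=cv2.resize(p[90:240,240:400],None,fx=4,fy=4);cv2.imwrite('pics/w5c.png',a)
for z in(.130,.136): print(onz(c,318,167.5,z).round(4))
u,v=318,167
print(ray(c,u,200)[0]+ray(c,318,205)[1]*d[205,318])
E
```

```text
[ 0.4446 -0.165   0.13  ]
[ 0.4447 -0.1641  0.136 ]
[ 0.44136407 -0.18391643  0.13555336]
```

View pics/w5c.png

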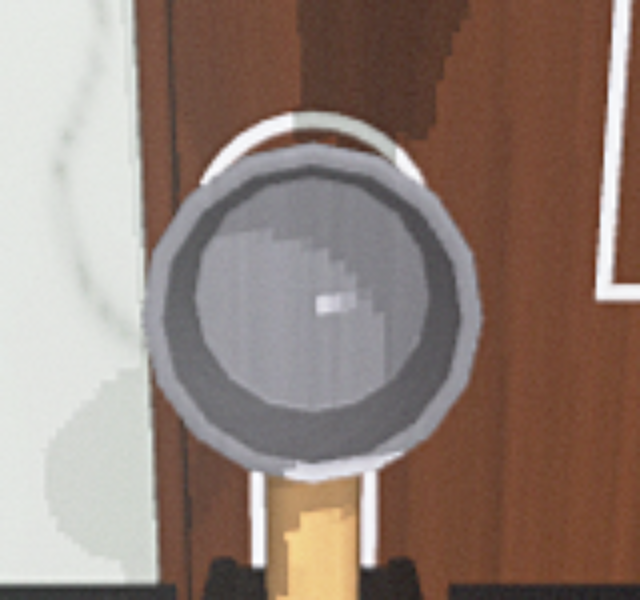

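Request:
carry_out --series '[[[0, -2, -20, 0, 0, 0, 5], [0, 0, -28, 0, 0, 0, 5], [0, 0, -24, 0, 0, 0, 5], [0, 0, -14, 0, 0, 0, 5], [0, 0, -8, 0, 0, 0, 5], [0, 0, -4, 0, 0, 0, 5], [0, 0, -2, 0, 0, 0, 5], [0, 0, 0, 0, 0, 0, 5], [0, 0, 0, 0, 0, 0, 5]]]'

```text
clock: 6.65
tcp_pos: [0.4366, -0.2183, 0.0145]
ee_rot: [[0.987, 0.001, 0.164], [-0.164, -0.001, 0.987], [0.001, -1.0, -0.0]]
force: [0.6, -0.6, -0.7]
width: 0.0136
```

Request:
carry_out --series '[[[0, 0, -2, 0, 0, 0, 5], [0, 0, -1.5, 0, 0, 0, 5], [0, 0, -0.5, 0, 0, 0, 5], [0, 0, 0, 0, 0, 0, 5]]]'

```text
clock: 6.98
tcp_pos: [0.4361, -0.2185, 0.0099]
ee_rot: [[0.986, 0.0, 0.164], [-0.164, -0.0, 0.986], [0.0, -1.0, -0.0]]
force: [-0.3, 1.0, 3.1]
width: 0.0135
```

Request:
carry_out --series '[[[0, 0, 0, 0, 0, 0, 20], [0, 0, 0, 0, 0, 0, 30], [0, 0, 0, 0, 0, 0, 34], [0, 0, 0, 0, 0, 0, 34], [0, 0, 10, 0, 0, 0, 34], [0, 0, 25, 0, 0, 0, 34], [0, 0, 35, 0, 0, 0, 50], [0, 0, 35, 0, 0, 0, 70], [0, 0, 35, 0, 0, 0, 87], [0, 0, 20, 0, 0, 0, 87], [0, 0, 0, 0, 0, 0, 87], [0, 0, 0, 0, 0, 0, 87]]]'

```text
clock: 7.98
tcp_pos: [0.4366, -0.2186, 0.1713]
ee_rot: [[0.986, 0.003, 0.164], [-0.164, -0.002, 0.986], [0.003, -1.0, -0.001]]
force: [0.6, -0.4, -1.1]
width: 0.066
```

```bash
python3 -c "
from h import *
snap('w6')"
```

```text
w6 t 7.98 tcp [ 0.4366 -0.2186  0.1713] jawyaw -9.43 y [ 0.003 -0.002 -1.   ] w 0.066 F [ 0.6 -0.4 -1.1]
```

View pics/w6.png

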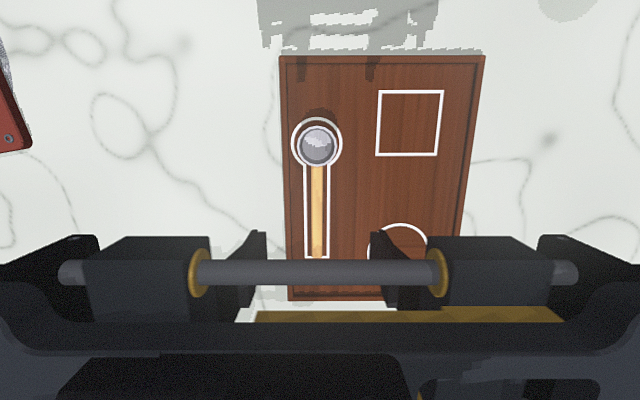

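Request:
carry_out --series '[[[10, 31, 14, 0, 0, -6.7, 87], [10, 31, 14, 0, 0, -6.7, 87], [10, 31, 14, 0, 0, -6.7, 87], [10, 31, 14, 0, 0, -6.7, 87], [10, 31, 14, 0, 0, -6.7, 87], [10, 31, 14, 0, 0, -6.7, 87], [10, 31, 14, 0, 0, -6.7, 87], [10, 31, 14, 0, 0, -6.7, 87], [10, 31, 14, 0, 0, -6.7, 87], [0, 0, 0, 0, 0, 0, 87], [0, 0, 0, 0, 0, 0, 87], [0, 0, 0, 0, 0, 0, 87]]]'

```text
clock: 9.03
tcp_pos: [0.5246, 0.0575, 0.2929]
ee_rot: [[0.357, -0.003, 0.934], [-0.934, -0.0, 0.357], [-0.001, -1.0, -0.002]]
force: [0.2, -0.1, -0.3]
width: 0.0872
```

```bash
python3 -c "
from h import *
snap('w7')"
```

```text
w7 t 9.03 tcp [0.5246 0.0575 0.2929] jawyaw -69.06 y [-0.003 -0.    -1.   ] w 0.0872 F [ 0.2 -0.1 -0.3]
```

Request:
carry_out --series '[[[-4, 35, 0, 0, 0, 0, 87], [-4, 35, 0, 0, 0, 0, 87], [-4, 35, 0, 0, 0, 0, 87], [-4, 35, 0, 0, 0, 0, 87], [0, 0, 0, 0, 0, 0, 87], [0, 0, 0, 0, 0, 0, 87], [0, 0, 0, 0, 0, 0, 87]]]'

```text
clock: 9.67
tcp_pos: [0.5093, 0.1962, 0.2935]
ee_rot: [[0.355, -0.001, 0.935], [-0.935, -0.001, 0.355], [0.001, -1.0, -0.002]]
force: [-1.1, -0.7, -0.1]
width: 0.0869
```

```bash
python3 -c "
from h import *
snap('w8')"
```

```text
w8 t 9.67 tcp [0.5093 0.1962 0.2935] jawyaw -69.23 y [-0.001 -0.001 -1.   ] w 0.0869 F [-1.1 -0.7 -0.1]
```

View pics/w7.png

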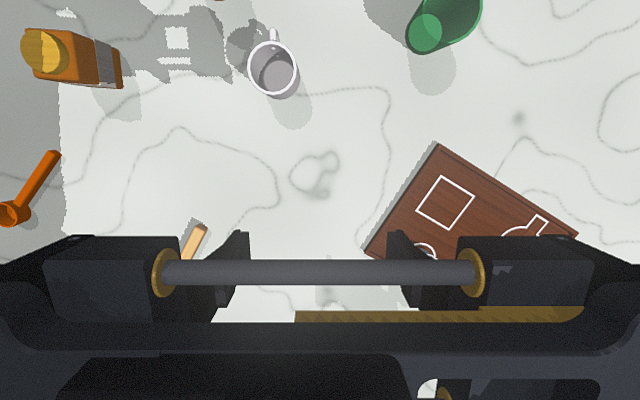

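View pics/w8.png

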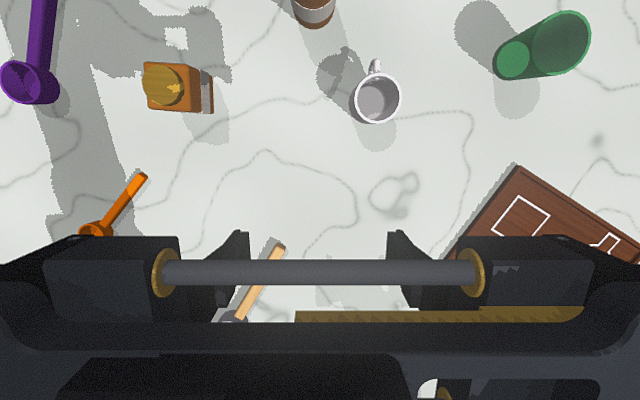

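```bash
python3 - <<'E'
from h import *
def crop(t,x0,y0,x1,y1,f,n): cv2.imwrite(f'pics/{n}.png',cv2.resize(load(t)[1][y0:y1,x0:x1],None,fx=f,fy=f,interpolation=cv2.INTER_CUBIC))
a=cv2.resize(load('w7')[1][20:110,230:310],None,fx=5,fy=5,interpolation=cv2.INTER_CUBIC)
b=cv2.resize(load('w8')[1][50:140,330:410],None,fx=5,fy=5,interpolation=cv2.INTER_CUBIC)
cv2.imwrite('pics/cup78.png',np.hstack([a,b]))
a=cv2.resize(load('w7')[1][20:110,10:130],None,fx=3,fy=3,interpolation=cv2.INTER_CUBIC)
b=cv2.resize(load('w8')[1][50:125,130:220],None,fx=4,fy=3.6,interpolation=cv2.INTER_CUBIC)
b=cv2.resize(load('w8')[1][45:135,125:225],None,fx=3,fy=3,interpolation=cv2.INTER_CUBIC)
cv2.imwrite('pics/can78.png',np.hstack([a,b]))
E
```

```text
(no output)
```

View pics/cup78.png

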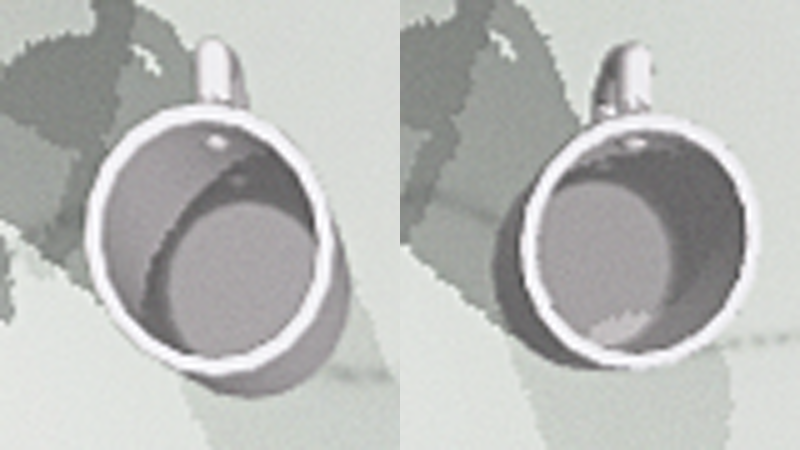

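View pics/can78.png

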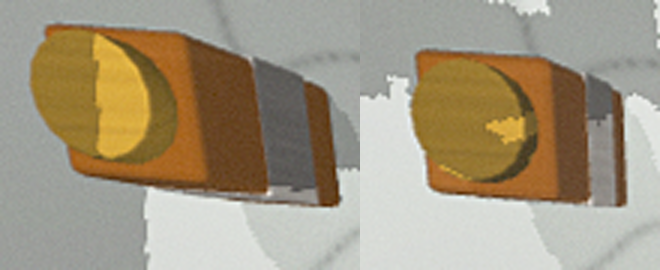

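```bash
python3 - <<'E'
from h import *
c7=load('w7')[0];c8=load('w8')[0]
r7=np.array([212,240])/5+[230,20]; r8=np.array([242,242])/5+[330,50]
X,e=tri(c7,r7,c8,r8);print('rim',X.round(4),round(e,4),onz(c7,*r7,.08).round(4),onz(c8,*r8,.08).round(4))
h7=np.array([212,58])/5+[230,20]; h8=np.array([236,62])/5+[330,50]
Y,e=tri(c7,h7,c8,h8);print('handle',Y.round(4),round(e,4)); d=Y-X; print('yaw',np.degrees(np.arctan2(d[1],d[0])),np.linalg.norm(d[:2]))
for z in(.06,.066):
  for c,h in((c7,h7),(c8,h8)):
    d=onz(c,*h,z)-X;print(z,np.degrees(np.arctan2(d[1],d[0])).round(1),np.linalg.norm(d[:2]).round(4))
T8=np.array([[144,62.3],[189.3,64.3],[191,112],[149,108.3]]);T7=np.array([[25.7,29],[71,32],[78.3,80.7],[35,76]])
Q=[]
for a,b in zip(T7,T8):
    q,e=tri(c7,a,c8,b);print('can',q.round(4),round(e,4),onz(c8,*b,.086).round(4));Q.append(onz(c8,*b,.086)[:2])
Q=np.array(Q);print(Q.mean(0));
for i in range(4):
    d=Q[(i+1)%4]-Q[i];print(np.degrees(np.arctan2(d[1],d[0])).round(1),np.linalg.norm(d).round(4))
E
```

```text
rim [0.637  0.1604 0.0787] 0.0004 [0.6371 0.1602 0.08  ] [0.6366 0.1606 0.08  ]
handle [0.679  0.177  0.0619] 0.0
yaw 21.60354494710134 0.04517348807457228
0.06 21.9 0.0457
0.06 21.1 0.0455
0.066 20.8 0.044
0.066 22.7 0.0444
can [0.5726 0.4474 0.083 ] 0.0 [0.5726 0.4457 0.086 ]
can [0.5892 0.3924 0.0881] 0.0013 [0.5899 0.3935 0.086 ]
can [0.537  0.3782 0.0867] 0.001 [0.5364 0.3785 0.086 ]
can [0.5229 0.4296 0.0858] 0.0019 [0.522  0.4294 0.086 ]
[0.55522533 0.41177494]
-71.6 0.0549
-164.3 0.0556
105.8 0.053
17.8 0.0532
```

Request:
carry_out --series '[[[25.5, -7, -22, 0, 0, 0.8, 87], [25.5, -7, -22, 0, 0, 0, 87], [25.5, -7, -22, 0, 0, 0, 87], [25.5, -7, -22, 0, 0, 0, 87], [25.5, -7, -22, 0, 0, 0, 87], [0, 0, -22, 0, 0, 0, 87], [0, 0, 0, 0, 0, 0, 87], [0, 0, 0, 0, 0, 0, 87]]]'

```text
clock: 10.38
tcp_pos: [0.6359, 0.1613, 0.1612]
ee_rot: [[0.367, -0.003, 0.93], [-0.93, -0.001, 0.367], [-0.0, -1.0, -0.003]]
force: [0.8, 1.0, 0.9]
width: 0.0869
```

```bash
python3 -c "
from h import *
snap('w9')"
```

```text
w9 t 10.38 tcp [0.6359 0.1613 0.1612] jawyaw -68.47 y [-0.003 -0.001 -1.   ] w 0.0869 F [0.8 1.  0.9]
```

View pics/w9.png

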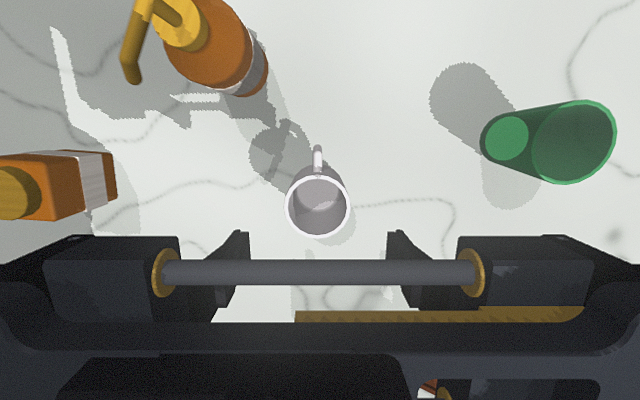

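Request:
carry_out --series '[[[1, -1, -20, 0, 0, 0, 87], [0, 0, -30, 0, 0, 0, 87], [0, 0, -30, 0, 0, 0, 87], [0, 0, -25, 0, 0, 0, 87], [0, 0, -14, 0, 0, 0, 87], [0, 0, -6, 0, 0, 0, 87], [0, 0, 0, 0, 0, 0, 87], [0, 0, 0, 0, 0, 0, 45], [0, 0, 0, 0, 0, 0, 45], [0, 0, 0, 0, 0, 0, 45], [0, 0, 0, 0, 0, 0, 45], [0, 0, 0, 0, 0, 0, 45], [0, 0, 0, 0, 0, 0, 45]]]' --squeeze 22

```text
clock: 11.52
tcp_pos: [0.6381, 0.1624, 0.0383]
ee_rot: [[0.369, 0.001, 0.93], [-0.93, 0.0, 0.369], [0.0, -1.0, 0.001]]
force: [-1.7, 0.3, 5.6]
width: 0.0627
```

Request:
carry_out --series '[[[0, 0, 6, 0, 0, 0, 45], [0, 0, 15, 0, 0, 0, 45], [0, 0, 25, 0, 0, 0, 45], [0, 0, 25, 0, 0, 0, 45], [0, 0, 20, 0, 0, 0, 45], [0, 0, 0, 0, 0, 0, 45]]]'

```text
clock: 12.02
tcp_pos: [0.6399, 0.1633, 0.1342]
ee_rot: [[0.369, 0.007, 0.93], [-0.93, 0.002, 0.369], [0.001, -1.0, 0.007]]
force: [0.8, 0.7, -1.4]
width: 0.063
```

```bash
python3 -c "
from h import *
snap('w10')"
```

```text
w10 t 12.02 tcp [0.6399 0.1633 0.1342] jawyaw -68.37 y [ 0.007  0.002 -1.   ] w 0.063 F [ 0.8  0.7 -1.4]
```

View pics/w10.png

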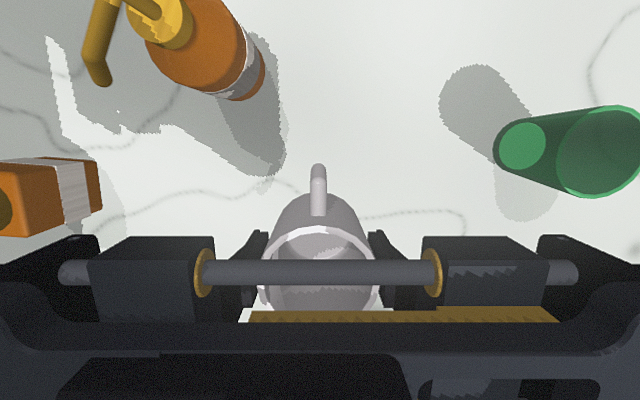

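Request:
carry_out --series '[[[-4, -15, 5, 0, 0, -1, 45], [-7, -29, 5, 0, 0, -2, 45], [-9, -38, 0, 0, 0, -2.4, 45], [-9, -38, 0, 0, 0, -2.4, 45], [-9, -38, 0, 0, 0, -2.4, 45], [-9, -38, 0, 0, 0, -2.4, 45], [-9, -38, 0, 0, 0, -2.4, 45], [-9, -38, 0, 0, 0, -2.4, 45], [-9, -38, 0, 0, 0, -2.4, 45], [-9, -38, 0, 0, 0, -2.4, 45], [-9, -38, 0, 0, 0, -2.4, 45], [-9, -38, 0, 0, 0, -2.4, 45], [-7, -29, 0, 0, 0, -2, 45], [-4, -19, 0, 0, 0, -1.5, 45], [-1, -10, 0, 0, 0, -0.5, 45], [0, 0, 0, 0, 0, 0, 45], [0, 0, 0, 0, 0, 0, 45]]]'

```text
clock: 13.48
tcp_pos: [0.5253, -0.318, 0.138]
ee_rot: [[-0.161, -0.0, 0.987], [-0.987, 0.002, -0.161], [-0.002, -1.0, -0.0]]
force: [0.1, 0.7, -1.8]
width: 0.0623
```

```bash
python3 -c "
from h import *
snap('w11')"
```

```text
w11 t 13.48 tcp [ 0.5253 -0.318   0.138 ] jawyaw -99.25 y [-0.     0.002 -1.   ] w 0.0623 F [ 0.1  0.7 -1.8]
```

View pics/w11.png

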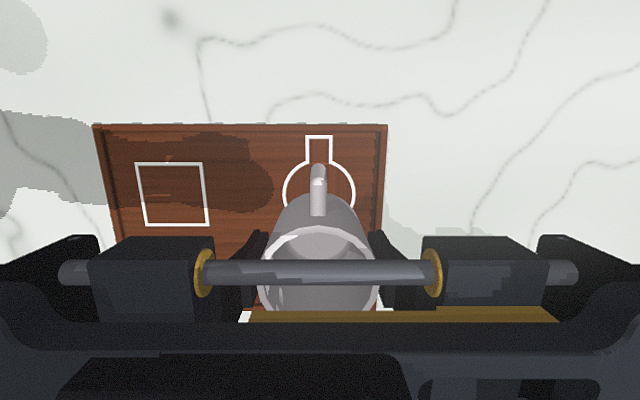

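Request:
carry_out --series '[[[1, -1, -15, 0, 0, 0, 45], [0, -1, -24, 0, 0, 0, 45], [0, 0, -22, 0, 0, 0, 45], [0, 0, -14, 0, 0, 0, 45], [0, 0, -7, 0, 0, 0, 45], [0, 0, -3, 0, 0, 0, 45], [0, 0, -1, 0, 0, 0, 45], [0, 0, 0, 0, 0, 0, 45]]]'

```text
clock: 14.2
tcp_pos: [0.5264, -0.3217, 0.0533]
ee_rot: [[-0.162, 0.001, 0.987], [-0.987, -0.0, -0.162], [0.0, -1.0, 0.001]]
force: [0.2, 0.1, -1.9]
width: 0.0625
```

Request:
carry_out --series '[[[0, 1, -3, 0, 0, 0, 45], [0, 0, -2.5, 0, 0, 0, 45], [0, 0, -1, 0, 0, 0, 45], [0, 0, 0, 0, 0, 0, 45]]]'

```text
clock: 14.53
tcp_pos: [0.5256, -0.3209, 0.0458]
ee_rot: [[-0.163, -0.0, 0.987], [-0.987, 0.0, -0.163], [0.0, -1.0, -0.0]]
force: [-0.6, -0.4, -2.1]
width: 0.0619
```

Still carrying the weight (−2 N); a little lower.

Request:
carry_out --series '[[[0, 0, -1, 0, 0, 0, 45], [0, 0, -0.5, 0, 0, 0, 45], [0, 0, 0, 0, 0, 0, 45]]]'

```text
clock: 14.78
tcp_pos: [0.5256, -0.321, 0.0444]
ee_rot: [[-0.163, 0.0, 0.987], [-0.987, -0.0, -0.163], [0.0, -1.0, 0.0]]
force: [-0.3, -0.2, -2.6]
width: 0.0624
```

Request:
carry_out --series '[[[0, 0, -1, 0, 0, 0, 45], [0, 0, -1, 0, 0, 0, 45], [0, 0, 0, 0, 0, 0, 45]]]'

```text
clock: 15.03
tcp_pos: [0.5259, -0.321, 0.0442]
ee_rot: [[-0.163, 0.0, 0.987], [-0.987, -0.001, -0.163], [0.001, -1.0, 0.0]]
force: [-6.6, 3.4, 14.5]
width: 0.0624
```

Contact. Release and rise.

Request:
carry_out --series '[[[0, 0, 0.5, 0, 0, 0, 64], [0, 0, 0.5, 0, 0, 0, 72], [0, 0, 0, 0, 0, 0, 87], [0, 0, 0, 0, 0, 0, 87], [0, 0, 0, 0, 0, 0, 87], [0, 0, 12, 0, 0, 0, 87], [0, 0, 25, 0, 0, 0, 87], [0, 0, 35, 0, 0, 0, 87], [0, 0, 35, 0, 0, 0, 87], [0, 0, 30, 0, 0, 0, 87], [0, 0, 0, 0, 0, 0, 87], [0, 0, 0, 0, 0, 0, 87]]]'

```text
clock: 16.03
tcp_pos: [0.5269, -0.3213, 0.1834]
ee_rot: [[-0.163, 0.004, 0.987], [-0.987, -0.002, -0.163], [0.002, -1.0, 0.004]]
force: [-0.6, -0.3, -0.6]
width: 0.087
```

```bash
python3 -c "
from h import *
snap('w12')"
```

```text
w12 t 16.03 tcp [ 0.5269 -0.3213  0.1834] jawyaw -99.37 y [ 0.004 -0.002 -1.   ] w 0.087 F [-0.6 -0.3 -0.6]
```

View pics/w12.png

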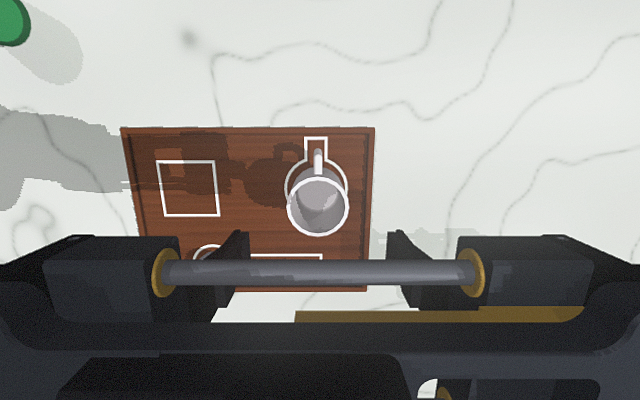

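Request:
carry_out --series '[[[0, 20, 15, 0, 0, 1.3, 87], [0, 35, 15, 0, 0, 1.3, 87], [0, 38, 15, 0, 0, 1.3, 87], [2, 39, 5, 0, 0, 1.3, 87], [2, 39, 0, 0, 0, 1.3, 87], [2, 39, 0, 0, 0, 1.3, 87], [2, 39, 0, 0, 0, 1.3, 87], [2, 39, 0, 0, 0, 1.3, 87], [2, 39, 0, 0, 0, 1.3, 87], [2, 39, 0, 0, 0, 1.3, 87], [2, 39, 0, 0, 0, 1.3, 87], [2, 39, 0, 0, 0, 1.3, 87], [2, 39, 0, 0, 0, 1.3, 87], [2, 39, 0, 0, 0, 1.3, 87], [2, 39, 0, 0, 0, 1.3, 87], [2, 39, 0, 0, 0, 1.3, 87], [2, 39, 0, 0, 0, 1.3, 87], [0, 39, 0, 0, 0, 1.3, 87], [0, 34, 0, 0, 0, 1.3, 87], [0, 20, 0, 0, 0, 1.3, 87]]]'

```text
clock: 17.75
tcp_pos: [0.5512, 0.4151, 0.2282]
ee_rot: [[0.291, -0.004, 0.957], [-0.957, 0.0, 0.291], [-0.001, -1.0, -0.003]]
force: [-0.5, -0.1, 0.3]
width: 0.0869
```

Request:
carry_out --series '[[[0, 0, 0, 0, 0, 0, 87], [0, 0, 0, 0, 0, 0, 87]]]'

```text
clock: 17.92
tcp_pos: [0.5522, 0.4123, 0.2284]
ee_rot: [[0.289, -0.003, 0.957], [-0.957, -0.001, 0.289], [0.0, -1.0, -0.003]]
force: [-0.6, -0.6, -1.0]
width: 0.0869
```

```bash
python3 -c "
from h import *
snap('w13')"
```

```text
w13 t 17.92 tcp [0.5522 0.4123 0.2284] jawyaw -73.21 y [-0.003 -0.001 -1.   ] w 0.0869 F [-0.6 -0.6 -1. ]
```

View pics/w13.png

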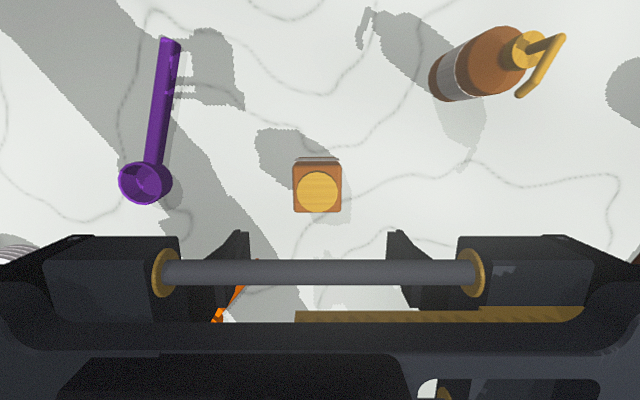

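```bash
python3 - <<'E'
from h import *
c,p,d,s=load('w13')
cv2.imwrite('pics/w13c.png',cv2.resize(p[145:225,270:365],None,fx=6,fy=6,interpolation=cv2.INTER_CUBIC))
print(onz(c,317.3,191.5,.1))
E
```

```text
[0.55623039 0.4134743  0.1       ]
```

View pics/w13c.png

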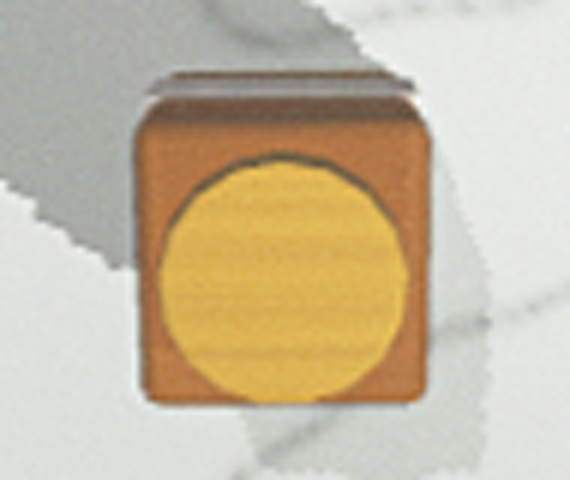

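Request:
carry_out --series '[[[2, 0.5, -25, 0, 0, 0, 87], [2, 0, -38, 0, 0, 0, 87], [0, 0, -38, 0, 0, 0, 87], [0, 0, -36, 0, 0, 0, 87], [0, 0, -28, 0, 0, 0, 87], [0, 0, -15, 0, 0, 0, 87], [0, 0, -6, 0, 0, 0, 87], [0, 0, 0, 0, 0, 0, 87], [0, 0, 0, 0, 0, 0, 40], [0, 0, 0, 0, 0, 0, 40], [0, 0, 0, 0, 0, 0, 40], [0, 0, 0, 0, 0, 0, 40], [0, 0, 0, 0, 0, 0, 40], [0, 0, 0, 0, 0, 0, 40], [0, 0, 0, 0, 0, 0, 40]]]' --squeeze 30

```text
clock: 19.22
tcp_pos: [0.5578, 0.4129, 0.0454]
ee_rot: [[0.287, 0.001, 0.958], [-0.958, 0.002, 0.287], [-0.002, -1.0, 0.002]]
force: [-0.8, 3.4, 4.5]
width: 0.0561
```

Request:
carry_out --series '[[[0, 0, 6, 0, 0, 0, 40], [0, 0, 16, 0, 0, 0, 40], [0, 0, 28, 0, 0, 0, 40], [0, 0, 28, 0, 0, 0, 40], [0, -10, 18, 0, 0, 0, 40], [0, -25, 4, 0, 0, -1, 40], [-1, -38, 0, 0, 0, -2, 40], [-1, -38, 0, 0, 0, -2, 40], [-1, -38, 0, 0, 0, -2, 40], [-1, -38, 0, 0, 0, -2, 40], [-1, -38, 0, 0, 0, -2, 40], [0, -38, 0, 0, 0, -2, 40], [0, -38, 0, 0, 0, -2, 40], [0, -38, 0, 0, 0, -2, 40], [0, -38, 0, 0, 0, -2, 40], [0, -38, 0, 0, 0, -2, 40], [0, -38, 0, 0, 0, -2, 40], [0, -38, 0, 0, 0, -2, 40], [0, -35, 0, 0, 0, -1, 40], [0, -25, 0, 0, 0, 0, 40]]]'

```text
clock: 20.88
tcp_pos: [0.5512, -0.1444, 0.1448]
ee_rot: [[-0.168, -0.001, 0.986], [-0.986, -0.002, -0.168], [0.002, -1.0, -0.0]]
force: [0.5, 0.2, -2.5]
width: 0.0559
```

Request:
carry_out --series '[[[0, -16, 0, 0, 0, 0, 40], [0, -6, 0, 0, 0, 0, 40], [0, 0, 0, 0, 0, 0, 40], [0, 0, 0, 0, 0, 0, 40]]]'

```text
clock: 21.22
tcp_pos: [0.5524, -0.1604, 0.1446]
ee_rot: [[-0.162, -0.0, 0.987], [-0.987, 0.001, -0.162], [-0.001, -1.0, -0.0]]
force: [-1.0, 1.0, -3.3]
width: 0.0557
```

```bash
python3 -c "
from h import *
snap('w14')"
```

```text
w14 t 21.22 tcp [ 0.5524 -0.1604  0.1446] jawyaw -99.35 y [-0.     0.001 -1.   ] w 0.0557 F [-1.   1.  -3.3]
```

View pics/w14.png

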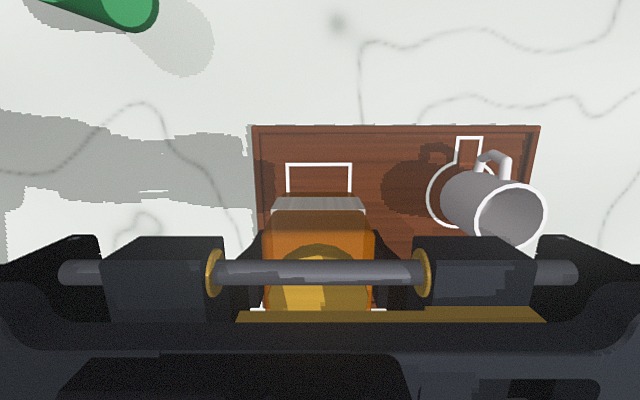

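Request:
carry_out --series '[[[0.5, -1, -15, 0, 0, 0, 40], [0, -1, -24, 0, 0, 0, 40], [0, 0, -22, 0, 0, 0, 40], [0, 0, -14, 0, 0, 0, 40], [0, 0, -7, 0, 0, 0, 40], [0, 0, -4, 0, 0, 0, 40], [0, 0, -2, 0, 0, 0, 40], [0, 0, -1, 0, 0, 0, 40], [0, 0, 0, 0, 0, 0, 40]]]'

```text
clock: 22.02
tcp_pos: [0.5537, -0.1632, 0.0561]
ee_rot: [[-0.163, 0.001, 0.987], [-0.987, -0.0, -0.163], [0.0, -1.0, 0.001]]
force: [0.4, -0.3, -2.8]
width: 0.056
```

Request:
carry_out --series '[[[0, 0, -1.5, 0, 0, 0, 40], [0, 0, -0.5, 0, 0, 0, 40], [0, 0, 0, 0, 0, 0, 40]]]'

```text
clock: 22.27
tcp_pos: [0.5533, -0.1635, 0.0536]
ee_rot: [[-0.163, 0.0, 0.987], [-0.987, -0.0, -0.163], [0.0, -1.0, 0.0]]
force: [-0.2, 0.9, -3.5]
width: 0.0558
```

Request:
carry_out --series '[[[0, 0.5, -1, 0, 0, 0, 40], [0, 0.5, -0.7, 0, 0, 0, 40], [0, 0, 0, 0, 0, 0, 40]]]'

```text
clock: 22.52
tcp_pos: [0.5531, -0.1622, 0.0516]
ee_rot: [[-0.163, -0.0, 0.987], [-0.987, 0.0, -0.163], [-0.0, -1.0, -0.0]]
force: [-0.0, 0.3, -3.0]
width: 0.0558
```

Request:
carry_out --series '[[[0, 0, -0.8, 0, 0, 0, 40], [0, 0, 0, 0, 0, 0, 40]]]'

```text
clock: 22.68
tcp_pos: [0.5532, -0.1622, 0.0513]
ee_rot: [[-0.163, -0.0, 0.987], [-0.987, -0.0, -0.163], [0.0, -1.0, -0.0]]
force: [-2.2, 1.3, 3.0]
width: 0.0559
```

Touching. Release and rise.

Request:
carry_out --series '[[[0, 0, 0, 0, 0, 0, 60], [0, 0, 0, 0, 0, 0, 72], [0, 0, 0, 0, 0, 0, 87], [0, 0, 0, 0, 0, 0, 87], [0, 0, 0, 0, 0, 0, 87], [0, 0, 15, 0, 0, 0, 87], [0, 0, 30, 0, 0, 0, 87], [-5, 0, 38, 0, 0, 0, 87], [-15, -5, 38, 0, 0, 0, 87], [-20, -10, 38, 0, 0, 0, 87], [-20, -15, 38, 0, 0, 0, 87], [-20, -20, 30, 0, 0, 0, 87], [-10, -20, 10, 0, 0, 0, 87], [0, 0, 0, 0, 0, 0, 87], [0, 0, 0, 0, 0, 0, 87]]]'

```text
clock: 23.93
tcp_pos: [0.4656, -0.232, 0.2833]
ee_rot: [[-0.166, 0.001, 0.986], [-0.986, -0.001, -0.166], [0.001, -1.0, 0.001]]
force: [0.3, 0.0, -0.8]
width: 0.0868
```

```bash
python3 -c "
from h import *
snap('w15');snap('t15','top');snap('s15','scene')"
```

```text
w15 t 23.93 tcp [ 0.4656 -0.232   0.2833] jawyaw -99.54 y [ 0.001 -0.001 -1.   ] w 0.0868 F [ 0.3  0.  -0.8]
t15 t 23.98 tcp [ 0.4659 -0.2305  0.2824] jawyaw -99.42 y [ 0.  0. -1.] w 0.0866 F [ 0.2  0.3 -0.6]
s15 t 24.03 tcp [ 0.466  -0.2297  0.2819] jawyaw -99.33 y [-0.001  0.001 -1.   ] w 0.0869 F [-0.4  0.4 -0.8]
```

View pics/w15.png

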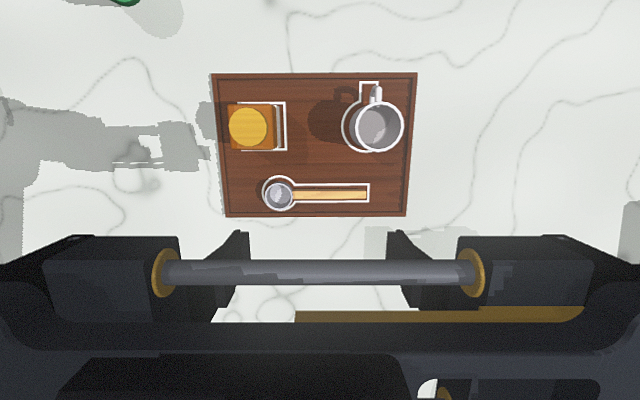

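View pics/t15.png

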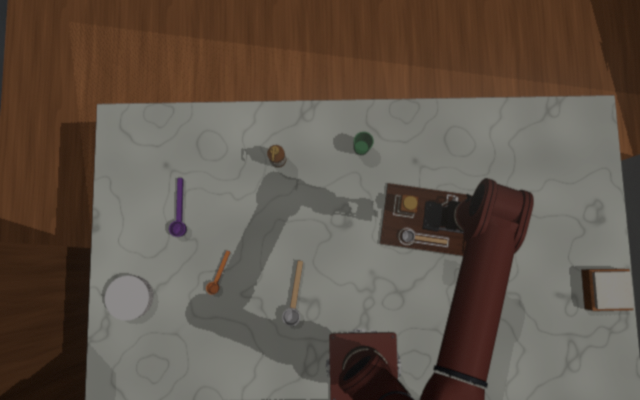

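View pics/s15.png

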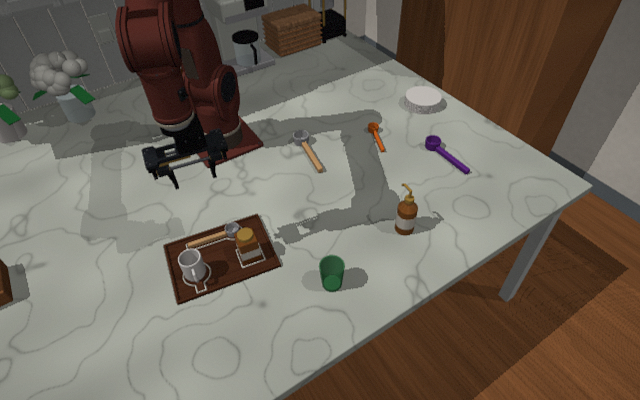

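```bash
python3 - <<'E'
from h import *
c,p,d,s=load('w15')
cv2.imwrite('pics/w15c.png',cv2.resize(p[65:225,205:425],None,fx=3.6,fy=3.6,interpolation=cv2.INTER_CUBIC))
E
```

```text
(no output)
```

View pics/w15c.png

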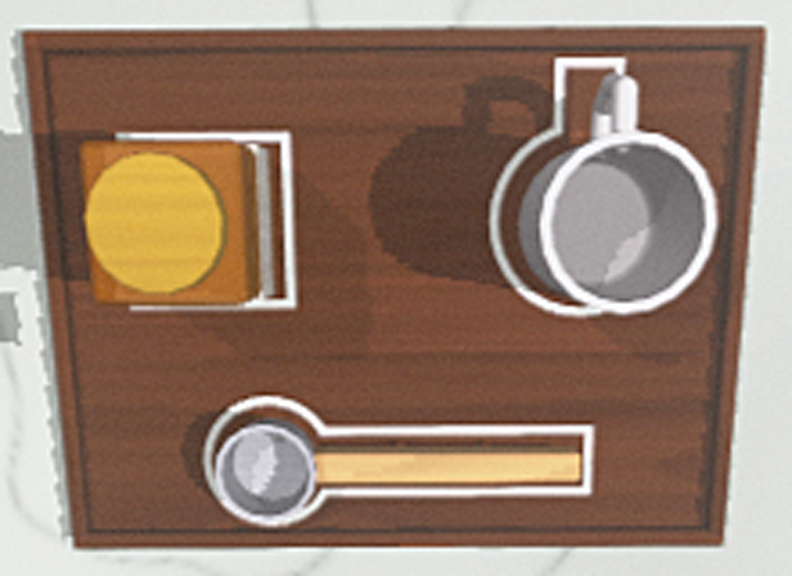

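```bash
python3 - <<'E'
from h import *
c=load('w15')[0]
f=lambda x,y:(x/3.6+205,y/3.6+65)
T=dict(cup=(.5255,-.3202),can=(.5515,-.162),bowl=(.4441,-.1669))
for n,px,z in(('can',(155,222),.106),('cup',(628,222),.086),('bowl',(267,474),.032),('cup',(628,222),.089),('handle',(621,95),.066)):
    X=onz(c,*f(*px),z); print(n,X.round(4),((X[:2]-T[n])*1000).round(1) if n in T else '')
    if n=='cup':C=X
    if n=='handle': v=X-C;print(np.degrees(np.arctan2(v[1],v[0])))
e=onz(c,*f(580,468),.022);b=onz(c,*f(267,474),.032);v=b-e;print('scoop yaw',np.degrees(np.arctan2(v[1],v[0]))-90,np.linalg.norm(v))
E
```

```text
can [ 0.551  -0.1632  0.106 ] [-0.5 -1.2]
cup [ 0.5241 -0.3214  0.086 ] [-1.4 -1.2]
bowl [ 0.444  -0.1685  0.032 ] [-0.1 -1.6]
cup [ 0.5242 -0.3208  0.089 ] [-1.3 -0.6]
handle [ 0.5672 -0.328   0.066 ] 
-9.479739773930959
scoop yaw -9.596558648413904 0.13664329934752378
```

```bash
python3 -c "
from cell import *
from cell import ticket
print(ticket.job_done())"
```

```text
the job is handed in; nothing more can be done
None
```

I set out the scoop, cup and canister on the tray, each inside its own outline, and handed the job in after about 24 s. Of the four scoop-like things I took the smaller steel-and-wood one and left the larger one, the orange and the purple alone.

**Last check, one wrist view before handing in:**

| Thing | Offset from target | Yaw (tray about -9.4°) |
|---|---|---|
| Canister | about 1 mm | not remeasured; jaws at -9.4° when released |
| Cup | about 2 mm | handle at -9.5° |
| Scoop | about 2 mm, at the bowl | -9.6° |

All three looked level. The syrup bottle and the glass jar showed at the same pixels in the top view as at the start, and the gripper was clear of everything.

**Disagreements:**
- **Tray floor height:** two views gave about 9 mm and depth about 8 mm, against 6 mm in the text. The cup and the canister met the floor at about 6 mm.
- **Tray yaw:** a rectangle fitted to the scoop's outline gave -7.0°. I used -9.4°, which the line between the cup and canister outlines and the cup's tab both gave, and which fits the 105 mm spacing.
- **Cup contact:** the cup met the tray at 14.5 N, against about 3 N for the scoop and the canister.

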